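# Pack a printed spool-holder kit into the kitting caddy

### The job

Pack the four printed kit parts from the steel build plate into the kitting caddy: the bar with two holes into the long pocket, the ring down over the post, the U-shaped cradle (trough upward) into the small oblong pocket and the angle bracket, standing on its foot, into the square pocket, each sitting flat on the floor of its place. The holed bar lies across a plain bar: lift it off without dragging the one beneath, and leave the plain bar and the solid disc where they are.

Things in the scene. Friction and masses are not known exactly. Their poses are not given: they have to be found in the camera images.
- holed_bar (a point): Kit part: light grey printed bar 76 x 26 x 18 mm with two upright through holes 13 mm wide, lying flat ON TOP of the plain bar and crossing it near its middle. Point: its centre, 9 mm above its underside. x along its 76 mm length, z up. About 30 g.
- ring (a point): Kit part: light grey printed ring (bushing), outside diameter 50, open bore 26, 22 mm high, lying flat. Point: its centre, half-way up. z along the bore. About 25 g. On the dark steel build plate (290 mm square), 6 mm above the desk.
- cradle (a point): Kit part: light grey printed U-shaped cradle, 30 mm (x) by 46 mm (y) and 26 mm high: floor 8 mm thick and two walls 8 mm thick along its y ends, so that an open trough 30 mm wide runs along x on its top. Point: its centre, 13 mm above its underside. z up. About 25 g. On the dark steel build plate (290 mm square), 6 mm above the desk.
- bracket (a point): Kit part: light grey printed angle bracket (L from the side), square foot 54 x 54 x 8 mm lying flat, with an upright wall 10 mm thick, 54 mm wide and reaching 46 mm above the underside along the +x edge of the foot (wall middle 22 mm towards +x from the point). Point: above the middle of the foot, 23 mm above its underside (in the air beside the wall). z up. About 35 g. On the dark steel build plate (290 mm square), 6 mm above the desk.
- plain_bar (a point): Look-alike that stays: light grey printed plain bar without holes, 84 x 26 x 10 mm, lying flat under the holed bar. Point: its centre, 5 mm above its underside. x along its length. On the dark steel build plate (290 mm square), 6 mm above the desk.
- solid_disc (a point): Look-alike that stays: light grey printed solid disc without a bore, diameter 50, 22 mm high, lying flat. Point: its centre, half-way up. On the dark steel build plate (290 mm square), 6 mm above the desk.
- long_pocket (a point): Long narrow pocket in one of the four 108 mm square plywood-faced inserts, with black rims, of the black 246 mm square caddy (inserts fixed, in a 2 by 2 block, centres 112 mm apart): inside 92 mm (x) by 42 mm (y), rim 5 mm thick standing 6 mm above the pocket floor. Point: middle of the pocket floor, 10 mm above the desk; z up.
- post_foot (a point): Insert of the caddy with one upright post, 10 mm diameter and 20 mm tall, and no rim. Point: on the post's axis at the level of the flat floor that a ring rests on, 10 mm above the desk; z up.
- oblong_pocket (a point): Small oblong pocket in an insert of the caddy: inside 46 mm (x) by 62 mm (y), rim 5 mm thick standing 6 mm above the pocket floor. Point: middle of the pocket floor, 10 mm above the desk; z up.
- square_pocket (a point): Square pocket in an insert of the caddy: inside 70 x 70 mm, rim 5 mm thick standing 6 mm above the pocket floor. Point: middle of the pocket floor, 10 mm above the desk; z up.
Not all that is in view belongs to the job. What is shaped like the part that bears ring but purple is not meant.

How it is judged:
At the end, for the whole second after the job is handed in: Each kit part rests flat on the floor of its place (height within 3 mm, tilt 0.08 rad), within 13 mm of its middle (ring 11 mm); holed bar and cradle lie along their pockets within 0.3 rad, cradle trough-up, bracket on its foot. Plain bar and disc are within 15 mm of their start. All at rest (horizontal distance between holed_bar and long_pocket below 0.013 m and z of holed_bar in the frame of long_pocket between 0.006 and 0.012 m and angle between the x axis of holed_bar and the x axis of long_pocket, either way round below 0.3 rad and angle between the z axis of holed_bar and the z axis of long_pocket, either way round below 0.08 rad and horizontal distance between ring and post_foot below 0.011 m and z of ring in the frame of post_foot between 0.008 and 0.014 m and angle between the z axis of ring and the z axis of post_foot, either way round below 0.08 rad and horizontal distance between cradle and oblong_pocket below 0.013 m and z of cradle in the frame of oblong_pocket between 0.01 and 0.016 m and angle between the x axis of cradle and the x axis of oblong_pocket, either way round below 0.3 rad and angle between each of cradle, bracket's own z axis and vertical below 0.08 rad and horizontal distance between bracket and square_pocket below 0.013 m and z of bracket in the frame of square_pocket between 0.02 and 0.026 m and distance of each of plain_bar, solid_disc from where it was at the start of the episode below 0.015 m and linear speed of each of holed_bar_b, ring_b, cradle_b, bracket_b, plain_bar_b, disc_b below 0.02 m/s); the robot touches nothing.
It fails at once if the plain bar was moved more than 15 mm (distance of plain_bar from where it was at the start of the episode above 0.015 m).
It fails at once if the solid disc was moved more than 15 mm (distance of solid_disc from where it was at the start of the episode above 0.015 m).
It also fails if it takes over 112 s, if anything falls off the work surface, if the arm or the gripper's body presses on something with over 40 N, if the wrist force passes 120 N, or if a joint passes its speed limit or range.

### The arm

A 6-joint arm with a two-finger parallel gripper is mounted at the origin on the work surface. World frame = base frame: x ahead of the robot, y to its left, z up, the work surface at z = 0. Lengths are in m, angles in rad, forces in N, time in s.
With the tool pointing down it reaches from about 0.325 to 0.9 m from the base axis. Payload 3.5 kg.
Tool frame: the origin (TCP) lies midway between the tips of the shut fingers; the grasp point (between the pads) lies 19 mm behind it; z points along the fingers, y is the line along which they close (so a half turn about z gives the same grasp; the last joint's range is limited). The gripper opens to 85 mm and grips with 20 to 120 N. Pads are 22 mm wide; open, the fingers measure 114 mm over their backs; the gripper's body (76 mm by 85 mm) begins 54 mm behind the grasp point. The pads swing forward as they close: fully open they stand 13 mm farther back than shut.
Start: joints at [-1.227, 0.276, -0.026, 1.268, 0, 1.467], TCP at [0.27, -0.564, 0.231] pointing down, gripper open.
Joint ranges: [-3.12, 3.12], [-0.85, 1.88], [-1.08, 1.24], [-1.95, 2.15], [-1.57, 1.53], [-3.14, 3.14]. Speed limits (rad/s): [2.57, 2.57, 3.14, 3.14, 3.14, 3.14].

### API

Orientations are given as [roll, pitch, yaw] about the fixed x, y, z axes, in that order (R = Rz(yaw) Ry(pitch) Rx(roll)).
In Python, from station import * gives the robot as it stands.
- The arm moves only by the tool play_rows, never from a script. Its argument "increments" is text: rows parted by semicolons, each of 4 numbers parted by spaces: the shift along the tool's x, y, z scaled (see below), then the turn about the tool's z scaled (see below). A call has 1 to 12 rows; each row is the pose to reach, as a shift and turn from the pose commanded when the call began, along the tool's axes at that moment; what a row does not reach only later rows make up. The controller multiplies each number of a shift by 0.4 m and each number of a turn by 90 degrees. A row lasts 1/12 s, in which the tool goes at most 41.7 mm and 7.16 degrees, less where a joint would pass 70% of its speed; a pose out of reach is approached as far as the arm can. A call with a number of a shift or a turn outside -1 to 1 is refused whole. A call with a gripper value outside its range is refused whole. "fingers" is the opening, from -1 (shut) to 1 (fully open), so that 0 is half open, set as the call begins (left out, the last holds). The fingers move at their own pace and stop on an object; "newtons" is the grip in N (left out, the last holds). Time passes only in rows, so rows that repeat a pose let the fingers close. It gives the time, the measured TCP pose, the force, the opening and the grip force at its end, in the units of the state.
- get_state(): the state, without advancing time (a new reading comes with each control period).
- snapshot(name): name is "scene" or "top" or "wrist"; returns a dict with "img" (400x640x3 uint8, blue, green, red), "depth" (400x640 float32, m along the optical axis (not along the pixel's ray), 0 where there is no reading), "fx", "fy", "cx", "cy" (pixels), "T" (4x4, takes a point from camera to world coordinates); the wrist camera has in their place "hand_eye" (4x4, takes a point from camera to tool coordinates, whose origin is the TCP and whose axes are the flange's). Camera axes: x right, y up, looking along -z (the intrinsics and any distortion apply to the point x, -y, -z); pixel columns grow to the right and rows downward; lengths in m; the calibration is good to about 2 mm. A picture is of the moment at which its call begins: read the wrist's pose just before it.
- close_job(): hands the job in; it is judged then, once.
Trained networks look in the newest picture that a camera, given by its name, has taken for a name from the list of things; names that differ only in an ending like _2 or _b are one class to them, and where a whole thing is asked for, a point or a joint stands for the part that bears it (a point fixed in the world has none). Each returns a list of dicts, best first, with "score" (0 to 1); they miss things now and then, are a little off and sometimes report something else, mostly with a low value. They report only what shows in the picture. A call takes as long as a camera call. They do not tell look-alikes from the thing itself.
- silhouettes(camera, target): "mask" (400x640 bool, what is visible of it) and "bbox" ([left, top, right, bottom] in pixels, round what is visible of it).
The state is a dict: "time_s": time; "joint_pos": joint angles; "qd": joint speeds; "joint_torque": joint torques, N m; "tcp_pos": TCP position; "ee_rot": TCP orientation; "contact_force": force on the tool from outside, world axes, zero at the start; "wrist_torque": the same for the moment, N m; "grip_width": finger opening in m; "finger_force": force on a finger pad.
Only numpy, scipy, OpenCV 4.12 (cv2) and the standard library are available. Lean on these libraries where they do the work, as an engineer would, in place of code of your own. Each camera call takes 0.05 s, during which the arm holds its last target. There are 200 camera calls.

## Working session

There is one attempt and no reset: what is moved stays moved. The work goes in short steps, Python scripts to look and compute and a tool call to move; the robot and the scene stay as the last step left them, time stands still between calls to the robot, and variables do not carry over. Pictures are saved under pics/ and viewed, at most 14 in all, crops included, and the job is handed in when it is done.

Besides the shell and the picture viewer there is one more tool, called as name(argument=value, ...) on one line, values as JSON. play_rows: Moves the arm, as the interface text tells. Its arguments: {"type":"object","properties":{"increments":{"type":"string"},"fingers":{"type":"number"},"newtons":{"type":"number"}},"required":["increments"]}

```bash
mkdir -p pics; ls; python3 - <<'E'
from station import *
import cv2,numpy as np,pickle
s=get_state();print(s)
d={}
for n in ("top","scene"):
    d[n]=snapshot(n);cv2.imwrite(f'pics/{n}0.png',d[n]["img"]);print(n,d[n]["T"].round(3).tolist(),d[n]['fx'],d[n]['cx'],d[n]['cy'],[k for k in d[n]])
    for t in "holed_bar ring cradle bracket plain_bar solid_disc".split():
        print(t,[(round(r["score"],2),[int(v) for v in r["bbox"]]) for r in silhouettes(n,t)])
pickle.dump(d,open('d0.pkl','wb'))
E
```

```text
pics
{'time_s': 0.0, 'joint_pos': array([-1.22741063e+00,  2.77165248e-01, -2.79037274e-02,  1.26802333e+00,
        1.87219372e-05,  1.46737928e+00]), 'qd': array([ 1.51652153e-03, -1.66849824e-03,  8.79249155e-04, -7.19363506e-04,
        3.60638145e-05,  7.88102861e-04]), 'joint_torque': array([-1.35881008e-03, -4.45504940e+01,  2.95204085e+01,  1.65165839e-02,
       -1.58680723e-04, -1.24517194e-05]), 'tcp_pos': array([ 0.26976927, -0.56289767,  0.23012894]), 'ee_rot': array([-3.13931088e+00, -2.55641667e-04,  4.46802435e-01]), 'contact_force': array([ 0.06406495,  0.16075577, -0.20658212]), 'wrist_torque': array([-0.02994238,  0.03432737,  0.03986378]), 'finger_force': 0.0, 'grip_width': 0.08553017652942906}
top [[-0.011, 0.993, -0.119, 0.394], [-1.0, -0.013, -0.021, 0.056], [-0.022, 0.118, 0.993, 0.95], [0.0, 0.0, 0.0, 1.0]] 373.7223243418787 326.7757348283159 195.07269659458285 ['img', 'depth', 'fx', 'fy', 'cx', 'cy', 'T']
holed_bar [(0.64, [276, 163, 293, 198])]
ring [(0.84, [242, 204, 260, 221]), (0.64, [250, 258, 270, 272]), (0.52, [193, 230, 217, 250])]
cradle [(0.6, [250, 139, 268, 154]), (0.4, [428, 180, 473, 227])]
bracket [(0.62, [314, 139, 333, 156])]
plain_bar [(0.57, [268, 167, 299, 192])]
solid_disc [(0.55, [310, 207, 328, 228])]
scene [[-0.177, -0.533, 0.827, 1.244], [0.984, -0.082, 0.158, 0.194], [-0.016, 0.842, 0.539, 0.546], [0.0, 0.0, 0.0, 1.0]] 444.7304271101386 325.4187665027982 195.00427742115306 ['img', 'depth', 'fx', 'fy', 'cx', 'cy', 'T']
holed_bar [(0.96, [380, 215, 399, 244]), (0.54, [142, 216, 215, 250])]
ring [(0.82, [417, 203, 446, 227]), (0.76, [412, 177, 429, 192]), (0.61, [474, 193, 502, 212])]
cradle [(0.58, [409, 248, 440, 280])]
bracket [(0.56, [340, 196, 362, 216])]
plain_bar [(0.85, [359, 226, 408, 248])]
solid_disc [(0.67, [339, 194, 363, 216])]
```

```bash
python3 - <<'E'
import cv2
for n in("top","scene"):
    im=cv2.imread(f'pics/{n}0.png')
    cv2.imwrite(f'pics/{n}1.png',cv2.resize(im[90:330,150:550] if n=="top" else im[120:360,100:520],(800,480)))
E
```

```text
(no output)
```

View pics/top1.png

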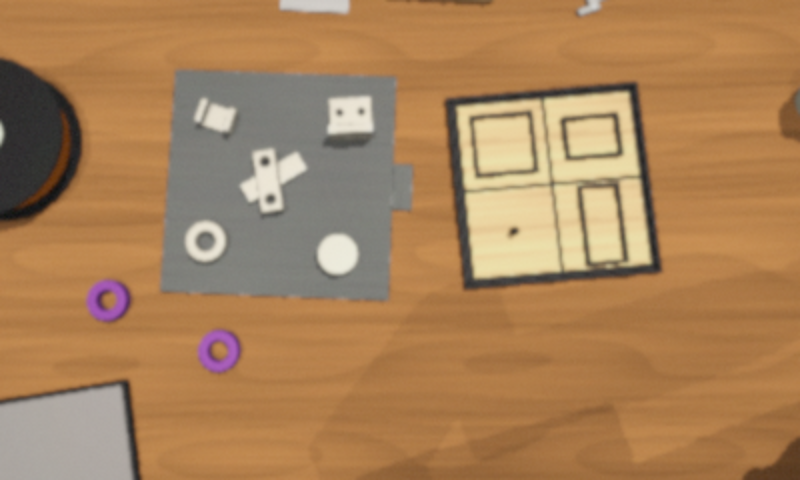

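View pics/scene1.png

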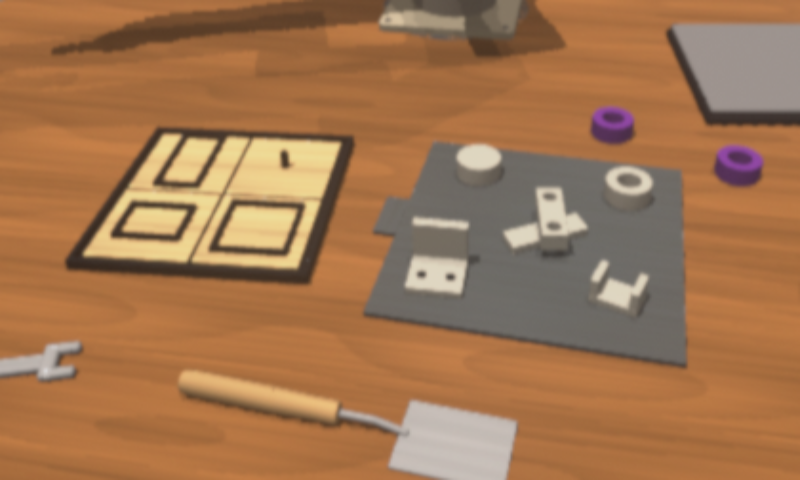

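The top view (crop = 2x of [150:550, 90:330]) shows the ring at crop (206,242), cradle (216,116), crossed bars (268,180), bracket (350,115, wall on the robot side) and disc (338,254). In the caddy, the square pocket is top-left, oblong top-right, post bottom-left and long pocket bottom-right. Purple rings lie off the plate.

```bash
cat > h.py <<'E'
from station import *
import cv2,numpy as np
def proj(px,z,s,T=None):
    "pixels (n,2) -> world points on plane z"
    T=s["T"] if T is None else T
    p=np.atleast_2d(np.array(px,float))
    d=np.c_[(p[:,0]-s["cx"])/s["fx"],-(p[:,1]-s["cy"])/s["fy"],-np.ones(len(p))]@T[:3,:3].T
    return T[:3,3]+d*((z-T[2,3])/d[:,2])[:,None]
def cloud(s,T):
    v,u=np.mgrid[0:400,0:640];D=s["depth"]
    P=np.stack([(u-s["cx"])/s["fx"]*D,-(v-s["cy"])/s["fy"]*D,-D],-1)
    return P@T[:3,:3].T+T[:3,3]
def Tw(st,s):
    from scipy.spatial.transform import Rotation as R
    A=np.eye(4);A[:3,:3]=R.from_euler('xyz',st["ee_rot"]).as_matrix();A[:3,3]=st["tcp_pos"];return A@s["hand_eye"]
def go(*tg):
    "targets (x,y,z,yaw): print increments from the present pose"
    st=get_state();p=st["tcp_pos"];y=st["ee_rot"][2]
    print("at",p.round(4),round(y,4),"w",round(st["grip_width"],4),"t",round(st["time_s"],2))
    X=np.array([np.cos(y),np.sin(y),0]);Y=np.array([np.sin(y),-np.cos(y),0])
    for t in tg:
        d=np.array(t[:3])-p;dy=(t[3]-y+np.pi/2)%np.pi-np.pi/2
        print(np.round([d@X/.4,d@Y/.4,-d[2]/.4,-dy/(np.pi/2)],3),"rows lin %.1f turn %.1f"%(np.linalg.norm(d)/.0417,abs(np.degrees(dy))/7.16))
E
python3 - <<'E'
from h import *
import pickle
d=pickle.load(open('d0.pkl','rb'))["top"]
f=lambda x,y:(150+x/2,90+y/2)
for n,p,z in [("ring",(206,242),.028),("cradle",(216,116),.02),("bar",(268,180),.034),("brk",(350,115),.03),("disc",(338,254),.028),("plate",(280,185),.006),("sq",(504,145),.012),("obl",(592,136),.012),("post",(513,232),.03),("long",(603,225),.012),("caddy",(553,185),.01)]:
    print(n,proj(f(*p),z,d)[0].round(3))
s=snapshot("wrist");print(s["hand_eye"].round(3).tolist(),s["fx"],s["cx"],s["cy"])
st=get_state();T=Tw(st,s);print(T[:3,3].round(3),proj([(0,0),(640,0),(640,400),(0,400)],0,s,T).round(3).tolist())
E
```

```text
ring [0.467 0.26  0.028]
cradle [0.629 0.251 0.02 ]
bar [0.543 0.182 0.034]
brk [0.625 0.079 0.03 ]
disc [0.45  0.096 0.028]
plate [0.541 0.17  0.006]
sq [ 0.587 -0.116  0.012]
obl [ 0.597 -0.228  0.012]
post [ 0.474 -0.12   0.03 ]
long [ 0.483 -0.236  0.012]
caddy [ 0.535 -0.176  0.01 ]
[[0.001, 0.961, 0.278, 0.071], [1.0, -0.001, -0.0, 0.001], [-0.0, 0.278, -0.961, -0.142], [0.0, 0.0, 0.0, 1.0]] 339.0846381336552 325.13890501319173 195.48916157116057
[ 0.334 -0.534  0.374] [[0.279, -0.206, 0.0], [0.552, -0.773, 0.0], [0.16, -1.103, 0.0], [-0.225, -0.301, 0.0]]
```

```bash
python3 -c "
from h import *
go((.535,-.14,.23,1.57),(.54,.22,.23,1.57))"
```

```text
at [ 0.27   -0.5637  0.2314] 0.4468 w 0.0853 t 0.75
[ 1.055 -0.669  0.003 -0.715] rows lin 12.0 turn 9.0
[ 1.455 -1.475  0.003 -0.715] rows lin 19.9 turn 9.0
```

play_rows(increments="1 -0.65 0 -0.715;1 -0.65 0 -0.715;1 -0.65 0 -0.715;1 -0.65 0 -0.715;1 -0.65 0 -0.715;1 -0.65 0 -0.715;1 -0.65 0 -0.715;1 -0.65 0 -0.715;1 -0.65 0 -0.715;1 -0.65 0 -0.715;1 -0.65 0 -0.715;1 -0.65 0 -0.715", fingers=1, newtons=30)

```text
time_s: 1.75
tcp_pos: [0.5202, -0.1525, 0.2316]
ee_rot: [3.14, -0.001, 1.574]
contact_force: [0.1, -0.9, -0.6]
grip_width: 0.0854
finger_force: 0.0
```

```bash
python3 - <<'E'
from h import *
import pickle
get_state();snapshot("top");snapshot("top")
st=get_state();s=snapshot("wrist");pickle.dump((st,s),open('caddy.pkl','wb'));cv2.imwrite('pics/caddy.png',s["img"])
print(st["qd"].round(3))
go((.535,-.14,.23,1.57),(.54,.22,.23,1.57))
E
```

```text
[-0.059 -0.007 -0.011  0.005 -0.033 -0.029]
at [ 0.519  -0.1551  0.2314] 1.5732 w 0.0853 t 1.9
[0.038 0.04  0.004 0.002] rows lin 0.5 turn 0.0
[0.938 0.055 0.004 0.002] rows lin 9.0 turn 0.0
```

View pics/caddy.png

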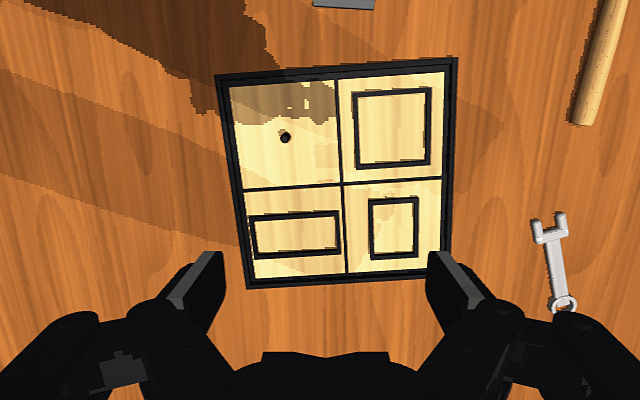

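Wrist view: the post is at (285,137), square pocket (392,128), oblong pocket (394,228) and long pocket (297,235). I'll measure these next, and move to a view of the plate.

```bash
python3 - <<'E'
from h import *
import pickle
st,s=pickle.load(open('caddy.pkl','rb'));T=Tw(st,s)
g=cv2.cvtColor(s["img"],cv2.COLOR_BGR2GRAY)
b=(g>90).astype(np.uint8)
n,L=cv2.connectedComponents(b,connectivity=4)
for nm,sd in [("sq",(392,128)),("obl",(394,228)),("long",(297,235))]:
    m=(L==L[sd[1],sd[0]]).astype(np.uint8)
    c=max(cv2.findContours(m,0,1)[0],key=cv2.contourArea)[:,0]
    w=proj(c,.014,s,T)[:,:2].astype(np.float32)
    r=cv2.minAreaRect(w*1000);print(nm,m.sum(),r)
P=cloud(s,T)
m=np.hypot(P[...,0]-.474,P[...,1]+.12)<.05
q=P[m];print("floor z",np.median(q[:,2]),"post",q[q[:,2]>.022].mean(0),q[q[:,2]>.022].shape,q[:,2].max())
bk=(g<70)&m
v,u=np.nonzero(bk);print("post px",u.mean(),v.mean(),u.min(),u.max(),v.min(),v.max(),proj([(u.mean(),v.mean())],.02,s,T))
n,_,S,C=cv2.connectedComponentsWithStats((g<60).astype(np.uint8))
E
```

```text
sq 4417 ((589.8809204101562, -114.57530212402344), (69.00211334228516, 69.04901885986328), 4.153977394104004)
obl 1929 ((598.0353393554688, -225.968994140625), (44.858795166015625, 59.743385314941406), 3.2318718433380127)
long 2494 ((487.1373291015625, -233.9915313720703), (90.4922103881836, 39.19328308105469), 4.16432523727417)
floor z 0.2986392442222786 post [ 0.47715887 -0.14433426  0.3006252 ] (23850, 3) 0.32802599851713476
post px 154.03853963956342 351.2416448092055 0 318 132 399 [[ 0.30791411 -0.38951017  0.02      ]]
```

play_rows(increments="0.94 0.05 0 0;0.94 0.05 0 0;0.94 0.05 0 0;0.94 0.05 0 0;0.94 0.05 0 0;0.94 0.05 0 0;0.94 0.05 0 0;0.94 0.05 0 0;0.94 0.05 0 0;0.94 0.05 0 0;0.94 0.05 0 0")

```text
time_s: 2.82
tcp_pos: [0.5389, 0.2203, 0.2312]
ee_rot: [3.142, 0.001, 1.572]
contact_force: [-0.8, 0.0, 0.1]
grip_width: 0.085
finger_force: 0.0
```

```bash
python3 - <<'E'
from h import *
import pickle
snapshot("top");snapshot("top");snapshot("top")
st=get_state();s=snapshot("wrist");cv2.imwrite('pics/plate.png',s["img"])
print(st["qd"].round(3),st["tcp_pos"],st["ee_rot"])
M={}
for t in "holed_bar ring cradle bracket plain_bar solid_disc".split():
    M[t]=silhouettes("wrist",t);print(t,[(round(r["score"],2),[int(v) for v in r["bbox"]]) for r in M[t]])
pickle.dump((st,s,M),open('plate.pkl','wb'))
E
```

```text
[-0.011 -0.004 -0.002 -0.001  0.002  0.003] [0.53882843 0.2177486  0.23116776] [-3.14107623e+00  8.45010035e-04  1.56775134e+00]
holed_bar [(0.91, [297, 178, 367, 218])]
ring [(0.91, [151, 0, 207, 22]), (0.65, [101, 117, 158, 164]), (0.64, [235, 98, 283, 149])]
cradle [(0.69, [391, 106, 440, 164])]
bracket [(0.72, [377, 257, 419, 320]), (0.19, [228, 247, 274, 296])]
plain_bar [(0.83, [309, 165, 365, 236])]
solid_disc [(0.75, [227, 245, 274, 293])]
```

View pics/plate.png

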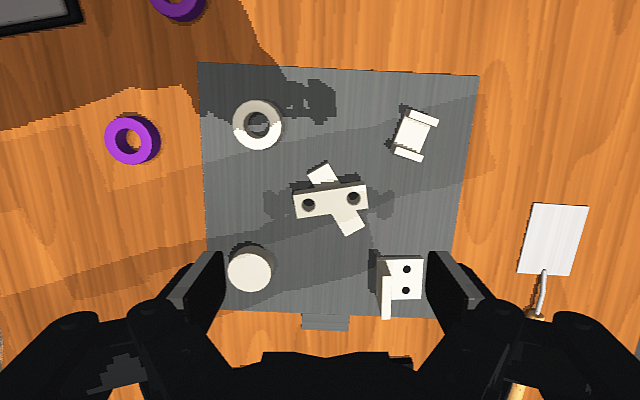

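The plate view shows the ring at (258,124), cradle (415,135), holed bar (331,200) crossing the plain bar, bracket (402,285, wall at its image-left side) and disc (250,268). I'll take exact poses from the depth cloud at each part's top face.

```bash
python3 - <<'E'
from h import *
import pickle
st,s=pickle.load(open('caddy.pkl','rb'));T=Tw(st,s);P=cloud(s,T)
m=np.zeros((400,640),bool);m[100:175,250:320]=1
q=P[m];print("caddy floor",np.median(q[:,2]),"post",q[q[:,2]>.018].round(4).tolist(),"at",proj([(285,137)],.02,s,T))
st,s,M=pickle.load(open('plate.pkl','rb'));T=Tw(st,s);P=cloud(s,T)
def box(l,t,r,b):
    m=np.zeros((400,640),bool);m[t:b,l:r]=1;return m
g=s["img"].min(2)
def rect(nm,m,lo,hi):
    q=P[m&(P[...,2]>lo)&(P[...,2]<hi)]
    r=cv2.minAreaRect((q[:,:2]*1000).astype(np.float32))
    print(nm,len(q),"z",np.median(q[:,2]).round(4),"rect",[np.round(v,1) for v in r],"mean",q.mean(0).round(4), "pt z %s"%np.percentile(q[:,2],[5,95]).round(4))
print("plate z",np.median(P[box(330,80,380,100)][:,2]))
rect("bar",box(285,170,380,222),.029,.05)
rect("plain",box(295,155,375,242),.011,.021)
rect("ring",box(225,90,290,158),.023,.04)
rect("disc",box(215,235,280,300),.023,.04)
rect("cradle walls",box(385,100,445,168),.026,.05)
rect("cradle all",box(385,100,445,168),.01,.05)
rect("brk wall",box(370,240,428,325),.045,.07)
rect("brk foot",box(370,240,428,325),.011,.018)
E
```

```text
caddy floor 0.009815754986676417 post [[0.5203, -0.0835, 0.3738], [0.5203, -0.0835, 0.3738], [0.5203, -0.0835, 0.3738], [0.5203, -0.0835, 0.3738], [0.5203, -0.0835, 0.3738], [0.5203, -0.0835, 0.3738], [0.5203, -0.0835, 0.3738], [0.5203, -0.0835, 0.3738], [0.5203, -0.0835, 0.3738], [0.4788, -0.1184, 0.024], [0.4798, -0.1183, 0.0241], [0.4804, -0.1187, 0.0201], [0.4814, -0.1187, 0.0203], [0.4767, -0.1193, 0.0243], [0.478, -0.1191, 0.0265], [0.479, -0.1192, 0.0259], [0.4802, -0.119, 0.0276], [0.4811, -0.1191, 0.0266], [0.4819, -0.1193, 0.0245], [0.4827, -0.1195, 0.0224], [0.4759, -0.1202, 0.0262], [0.4771, -0.12, 0.0273], [0.4784, -0.1198, 0.0298], [0.4792, -0.12, 0.028], [0.4803, -0.1198, 0.029], [0.4812, -0.1199, 0.0283], [0.4822, -0.12, 0.0275], [0.483, -0.1202, 0.0257], [0.4835, -0.1206, 0.0211], [0.4761, -0.121, 0.0278], [0.4774, -0.1208, 0.0298], [0.4783, -0.1208, 0.0296], [0.4793, -0.1208, 0.0292], [0.4803, -0.1208, 0.0295], [0.4812, -0.121, 0.0278], [0.4823, -0.1208, 0.029], [0.4831, -0.1211, 0.0267], [0.4838, -0.1213, 0.0245], [0.4749, -0.1221, 0.0267], [0.4762, -0.1219, 0.0286
[... 2204 characters left out ...]
9]
disc 1387 z 0.0278 rect [array([453.3,  97.2]), array([48.6, 48.8]), np.float64(24.3)] mean [0.4535 0.0982 0.0276] pt z [0.0261 0.0289]
cradle walls 510 z 0.0316 rect [array([630.7, 250.2]), array([45.9, 30.4]), np.float64(70.8)] mean [0.6304 0.2511 0.0314] pt z [0.0297 0.0328]
cradle all 1432 z 0.0144 rect [array([630.8, 250.2]), array([46. , 30.4]), np.float64(71.1)] mean [0.6298 0.2509 0.0203] pt z [0.0126 0.0323]
brk wall 462 z 0.0516 rect [array([605.7,  79.2]), array([10.5, 54.8]), np.float64(1.2)] mean [0.6051 0.0808 0.0513] pt z [0.0476 0.0529]
brk foot 1369 z 0.0138 rect [array([627.8,  79.5]), array([54.3, 55.9]), np.float64(1.4)] mean [0.6338 0.0822 0.0138] pt z [0.0125 0.0152]
```

```bash
sed -i 's|dy=(t\[3\]-y+np.pi/2)%np.pi-np.pi/2|dy=(t[3]-y+np.pi)%(2*np.pi)-np.pi|' h.py; python3 -c "
from h import *
go((.4715,.2615,.08,1.57),(.4715,.2615,.011,1.57))"
```

```text
at [0.5389 0.2188 0.2314] 1.5686 w 0.0855 t 3.32
[ 0.106 -0.169  0.379 -0.001] rows lin 4.1 turn 0.0
[ 0.106 -0.169  0.551 -0.001] rows lin 5.6 turn 0.0
```

play_rows(increments="0.106 -0.169 0.15 0;0.106 -0.169 0.25 0;0.106 -0.169 0.35 0;0.106 -0.169 0.38 0;0.106 -0.169 0.4 0;0.106 -0.169 0.43 0;0.106 -0.169 0.47 0;0.106 -0.169 0.51 0;0.106 -0.169 0.54 0;0.106 -0.169 0.551 0;0.106 -0.169 0.551 0;0.106 -0.169 0.551 0")

```text
time_s: 4.32
tcp_pos: [0.4715, 0.2621, 0.0112]
ee_rot: [3.141, -0.0, 1.57]
contact_force: [0.3, -0.3, -0.0]
grip_width: 0.0853
finger_force: 0.0
```

play_rows(increments="0 0 0 0;0 0 0 0;0 0 0 0;0 0 0 0;0 0 0 0;0 0 0 0;0 0 0 0;0 0 0 0", fingers=-1, newtons=35)

```text
time_s: 4.98
tcp_pos: [0.472, 0.2624, 0.0122]
ee_rot: [3.14, -0.001, 1.57]
contact_force: [-1.6, 0.3, 4.5]
grip_width: 0.0483
finger_force: 35.8
```

```bash
python3 -c "
from h import *
go((.4715,.2615,.1,1.57),(.4795,-.1225,.1,1.57),(.4795,-.1225,.06,1.57),(.4795,-.1225,.016,1.57))"
```

```text
at [0.472  0.2624 0.0122] 1.5701 w 0.0483 t 4.98
[-0.002 -0.001 -0.219  0.   ] rows lin 2.1 turn 0.0
[-0.962  0.019 -0.219  0.   ] rows lin 9.5 turn 0.0
[-0.962  0.019 -0.119  0.   ] rows lin 9.3 turn 0.0
[-0.962  0.019 -0.009  0.   ] rows lin 9.2 turn 0.0
```

play_rows(increments="0 0 -0.1 0;0 0 -0.2 0;0 0 -0.22 0;-0.1 0 -0.22 0;-0.2 0 -0.22 0;-0.3 0.01 -0.22 0;-0.4 0.01 -0.22 0;-0.5 0.01 -0.22 0;-0.6 0.01 -0.22 0;-0.7 0.015 -0.22 0;-0.8 0.019 -0.22 0;-0.87 0.019 -0.22 0")

```text
time_s: 5.98
tcp_pos: [0.479, -0.0891, 0.0994]
ee_rot: [3.14, 0.002, 1.568]
contact_force: [0.1, 0.8, -0.8]
grip_width: 0.0483
finger_force: 36.6
```

```bash
python3 -c "
from h import *
go((.4795,-.1225,.1,1.57),(.4795,-.1225,.05,1.57),(.4795,-.1225,.017,1.57))"
```

```text
at [ 0.479  -0.0891  0.0994] 1.568 w 0.0483 t 5.98
[-0.083  0.001 -0.001 -0.001] rows lin 0.8 turn 0.0
[-0.083  0.001  0.124 -0.001] rows lin 1.4 turn 0.0
[-0.083  0.001  0.206 -0.001] rows lin 2.1 turn 0.0
```

play_rows(increments="-0.083 0 0 0;-0.083 0 0 0;-0.083 0 0 0;-0.083 0 0.05 0;-0.083 0 0.1 0;-0.083 0 0.14 0;-0.083 0 0.17 0;-0.083 0 0.19 0;-0.083 0 0.2 0;-0.083 0 0.206 0;-0.083 0 0.209 0;-0.083 0 0.209 0")

```text
time_s: 6.98
tcp_pos: [0.4784, -0.1183, 0.0163]
ee_rot: [-3.141, -0.001, 1.571]
contact_force: [-1.2, 1.3, 0.9]
grip_width: 0.0481
finger_force: 36.8
```

play_rows(increments="0 0 0 0;0 0 0 0;0 0 0 0;0 0 0 0", fingers=0.7)

```text
time_s: 7.32
tcp_pos: [0.4789, -0.1192, 0.0156]
ee_rot: [3.141, 0.0, 1.57]
contact_force: [0.5, 0.1, -0.2]
grip_width: 0.0727
finger_force: 0.0
```

play_rows(increments="0 0 -0.05 0;0 0 -0.15 0;0 0 -0.25 0;0 0 -0.25 0", fingers=0.7)

```text
time_s: 7.65
tcp_pos: [0.4843, -0.1214, 0.1229]
ee_rot: [3.128, 0.005, 1.57]
contact_force: [1.7, -0.4, 0.3]
grip_width: 0.0724
finger_force: 0.0
```

```bash
python3 - <<'E'
from h import *
st=get_state();s=snapshot("wrist");cv2.imwrite('pics/ringp.png',s["img"])
T=Tw(st,s);P=cloud(s,T);m=(abs(P[...,0]-.4795)<.035)&(abs(P[...,1]+.1225)<.035)&(P[...,2]>.02)&(P[...,2]<.05)
q=P[m];print("ring",q.mean(0),np.percentile(q[:,2],[5,50,95]),cv2.minAreaRect((q[:,:2]*1000).astype(np.float32)))
# bracket
c,sn=np.cos(.0226),np.sin(.0226)
go((.6055,.0793,.14,1.593),(.6055,.0793,.07,1.593),(.6055,.0793,.028,1.593))
E
```

```text
ring [ 0.47991498 -0.11836108  0.03074765] [0.02414844 0.03151817 0.03274563] ((479.9178161621094, -119.26155853271484), (48.995018005371094, 49.307918548583984), 8.344950675964355)
at [ 0.4828 -0.1208  0.1201] 1.5699 w 0.0724 t 7.7
[ 0.501  0.306 -0.05  -0.015] rows lin 5.6 turn 0.2
[ 0.501  0.306  0.125 -0.015] rows lin 5.8 turn 0.2
[ 0.501  0.306  0.23  -0.015] rows lin 6.0 turn 0.2
```

Ring seated (top at 0.0315, 3 mm off the post axis). Bracket next.

play_rows(increments="0.1 0.06 -0.05 0;0.2 0.12 -0.05 0;0.3 0.18 -0.05 -0.015;0.4 0.24 -0.05 -0.015;0.501 0.306 -0.05 -0.015;0.501 0.306 -0.03 -0.015;0.501 0.306 0.05 -0.015;0.501 0.306 0.12 -0.015;0.501 0.306 0.18 -0.015;0.501 0.306 0.22 -0.015;0.501 0.306 0.233 -0.015;0.501 0.306 0.233 -0.015", fingers=0.7)

```text
time_s: 8.7
tcp_pos: [0.5984, 0.0811, 0.0192]
ee_rot: [-3.136, 0.0, 1.593]
contact_force: [-0.1, 0.0, -0.9]
grip_width: 0.0728
finger_force: 0.0
```

```bash
python3 -c "
from h import *
go((.6055,.0793,.026,1.593))"
```

```text
at [0.5984 0.0811 0.0192] 1.5934 w 0.0728 t 8.7
[-0.005  0.018 -0.017  0.   ] rows lin 0.2 turn 0.0
```

play_rows(increments="-0.005 0.018 -0.017 0;-0.005 0.018 -0.017 0;-0.005 0.018 -0.017 0;-0.005 0.018 -0.017 0")

```text
time_s: 9.03
tcp_pos: [0.6101, 0.0792, 0.0307]
ee_rot: [3.138, -0.0, 1.593]
contact_force: [0.5, 0.4, -1.3]
grip_width: 0.0727
finger_force: 0.0
```

play_rows(increments="0 0 0 0;0 0 0 0;0 0 0 0;0 0 0 0;0 0 0 0;0 0 0 0;0 0 0 0;0 0 0 0;0 0 0 0;0 0 0 0;0 0 0 0;0 0 0 0", fingers=-1, newtons=40)

```text
time_s: 10.03
tcp_pos: [0.6084, 0.0794, 0.0289]
ee_rot: [3.141, -0.0, 1.594]
contact_force: [0.3, 0.4, 1.5]
grip_width: 0.0091
finger_force: 40.7
```

```bash
python3 -c "
from h import *
x,y=.568,-.1162
go((.6055,.08,.12,1.593),(x,y,.12,1.644),(x,y,.032,1.644))"
```

```text
at [0.6084 0.0794 0.0289] 1.5935 w 0.0091 t 10.03
[ 0.002 -0.007 -0.228  0.   ] rows lin 2.2 turn 0.0
[-0.487 -0.112 -0.228 -0.032] rows lin 5.3 turn 0.4
[-0.487 -0.112 -0.008 -0.032] rows lin 4.8 turn 0.4
```

play_rows(increments="0 0 -0.1 0;0 0 -0.2 0;0 0 -0.228 0;-0.1 -0.025 -0.228 0;-0.2 -0.05 -0.228 -0.01;-0.3 -0.07 -0.228 -0.02;-0.4 -0.1 -0.228 -0.032;-0.45 -0.108 -0.228 -0.032;-0.487 -0.112 -0.228 -0.032;-0.487 -0.112 -0.228 -0.032;-0.487 -0.112 -0.228 -0.032;-0.487 -0.112 -0.228 -0.032")

```text
time_s: 11.03
tcp_pos: [0.5677, -0.1158, 0.1198]
ee_rot: [-3.141, -0.001, 1.644]
contact_force: [0.3, -0.0, -0.0]
grip_width: 0.0091
finger_force: 40.6
```

```bash
python3 - <<'E'
from h import *
snapshot("scene");sc=snapshot("scene");cv2.imwrite('pics/brk.png',cv2.resize(sc["img"][120:360,100:420],(800,600)))
x,y=.568,-.1162
go((x,y,.12,1.644),(x,y,.05,1.644),(x,y,.033,1.644))
E
```

```text
at [ 0.5679 -0.1153  0.1199] 1.6452 w 0.0091 t 11.13
[-0.002  0.    -0.     0.001] rows lin 0.0 turn 0.0
[-0.002  0.     0.175  0.001] rows lin 1.7 turn 0.0
[-0.002  0.     0.217  0.001] rows lin 2.1 turn 0.0
```

View pics/brk.png

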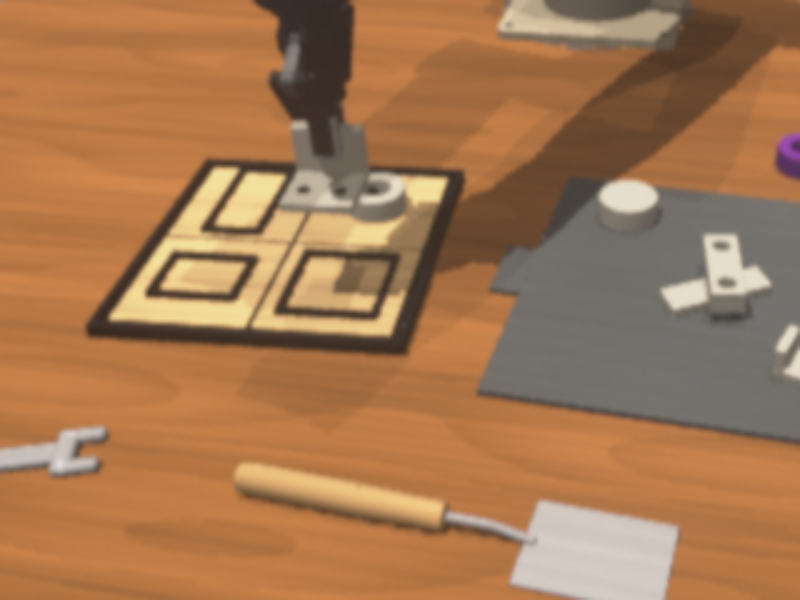

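The bracket hangs level in the grip above the square pocket at (340,285), and the ring is on the post. I'll lower it now.

play_rows(increments="0 0 0.05 0;0 0 0.1 0;0 0 0.15 0;0 0 0.18 0;0 0 0.2 0;0 0 0.21 0;0 0 0.216 0;0 0 0.218 0;0 0 0.218 0;0 0 0.218 0")

```text
time_s: 11.97
tcp_pos: [0.5688, -0.1167, 0.0338]
ee_rot: [3.14, 0.001, 1.644]
contact_force: [0.2, 0.5, -0.6]
grip_width: 0.0095
finger_force: 40.6
```

play_rows(increments="0 0 0 0;0 0 0 0;0 0 0 0;0 0 0 0", fingers=-0.3)

```text
time_s: 12.3
tcp_pos: [0.5681, -0.1165, 0.0332]
ee_rot: [3.141, 0.0, 1.644]
contact_force: [-0.4, 0.4, -0.0]
grip_width: 0.0299
finger_force: 0.0
```

play_rows(increments="0 0 -0.05 0;0 0 -0.15 0;0 0 -0.25 0;0 0 -0.35 0;0 0 -0.35 0;0 0 -0.35 0;0 0 -0.35 0")

```text
time_s: 12.88
tcp_pos: [0.5678, -0.1164, 0.173]
ee_rot: [3.141, 0.0, 1.644]
contact_force: [0.3, -0.6, 0.1]
grip_width: 0.0299
finger_force: 0.0
```

```bash
python3 - <<'E'
from h import *
st=get_state();s=snapshot("wrist");cv2.imwrite('pics/brkp.png',s["img"])
T=Tw(st,s);P=cloud(s,T);B=(abs(P[...,0]-.59)<.045)&(abs(P[...,1]+.1146)<.045)
for lo,hi in [(.045,.065),(.0165,.022)]:
    q=P[B&(P[...,2]>lo)&(P[...,2]<hi)];print(len(q),np.percentile(q[:,2],[5,50,95]).round(4),cv2.minAreaRect((q[:,:2]*1000).astype(np.float32)))
go((.6307,.2502,.14,2.806))
E
```

```text
844 [0.0544 0.0557 0.0568] ((570.2489624023438, -116.57133483886719), (9.671171188354492, 53.61052322387695), 4.119950771331787)
2940 [0.0167 0.0178 0.019 ] ((591.13037109375, -114.56224060058594), (79.5914535522461, 78.77957153320312), 4.248640537261963)
at [ 0.5669 -0.1161  0.1717] 1.6437 w 0.0301 t 12.93
[ 0.902  0.226  0.079 -0.74 ] rows lin 8.9 turn 9.3
```

Bracket seated, 2 mm off centre. Cradle next.

play_rows(increments="0.1 0.03 0 -0.07;0.2 0.06 0.02 -0.15;0.3 0.08 0.04 -0.22;0.4 0.1 0.06 -0.3;0.5 0.13 0.079 -0.37;0.6 0.15 0.079 -0.45;0.7 0.18 0.079 -0.52;0.8 0.2 0.079 -0.6;0.902 0.226 0.079 -0.67;0.902 0.226 0.079 -0.74;0.902 0.226 0.079 -0.74;0.902 0.226 0.079 -0.74", fingers=1)

```text
time_s: 13.93
tcp_pos: [0.6301, 0.2498, 0.1388]
ee_rot: [-3.138, -0.003, 2.804]
contact_force: [-0.3, -0.3, -0.3]
grip_width: 0.0855
finger_force: 0.0
```

```bash
python3 - <<'E'
from h import *
snapshot("top")
go((.6307,.2502,.06,2.806),(.6307,.2502,.014,2.806))
E
```

```text
at [0.6304 0.249  0.1393] 2.803 w 0.085 t 13.98
[ 0.     0.003  0.198 -0.002] rows lin 1.9 turn 0.0
[ 0.     0.003  0.313 -0.002] rows lin 3.0 turn 0.0
```

play_rows(increments="0 -0.002 0.08 0;0 -0.002 0.15 0;0 -0.002 0.2 0;0 -0.002 0.24 0;0 -0.002 0.28 0;0 -0.002 0.3 0;0 -0.002 0.313 0;0 -0.002 0.313 0;0 -0.002 0.313 0;0 -0.002 0.313 0")

```text
time_s: 14.82
tcp_pos: [0.6325, 0.2492, 0.0174]
ee_rot: [3.14, 0.002, 2.805]
contact_force: [0.4, 0.3, 0.4]
grip_width: 0.0855
finger_force: 0.0
```

play_rows(increments="0 0 0 0;0 0 0 0;0 0 0 0;0 0 0 0;0 0 0 0;0 0 0 0;0 0 0 0;0 0 0 0", fingers=-1, newtons=35)

```text
time_s: 15.48
tcp_pos: [0.6323, 0.2496, 0.017]
ee_rot: [3.141, 0.001, 2.806]
contact_force: [0.5, -0.6, 5.5]
grip_width: 0.045
finger_force: 37.9
```

```bash
python3 - <<'E'
from h import *
x,y=.598,-.226
go((.63,.25,.12,2.806),(.61,-.1,.12,3.215),(x,y,.12,3.215))
E
```

```text
at [0.6323 0.2496 0.017 ] 2.8062 w 0.045 t 15.48
[ 0.006 -0.001 -0.258  0.   ] rows lin 2.5 turn 0.0
[-0.235 -0.844 -0.258 -0.26 ] rows lin 8.8 turn 3.3
[-0.31  -1.151 -0.258 -0.26 ] rows lin 11.7 turn 3.3
```

play_rows(increments="0 0 -0.1 0;0 0 -0.2 0;0 0 -0.258 0;-0.03 -0.1 -0.258 -0.05;-0.06 -0.2 -0.258 -0.1;-0.09 -0.3 -0.258 -0.15;-0.12 -0.4 -0.258 -0.2;-0.15 -0.5 -0.258 -0.26;-0.18 -0.6 -0.258 -0.26;-0.2 -0.7 -0.258 -0.26;-0.235 -0.8 -0.258 -0.26;-0.235 -0.844 -0.258 -0.26")

```text
time_s: 16.48
tcp_pos: [0.6091, -0.1053, 0.1187]
ee_rot: [-3.139, 0.0, -3.073]
contact_force: [1.1, -0.1, 0.3]
grip_width: 0.0448
finger_force: 37.3
```

```bash
python3 - <<'E'
from h import *
x,y=.5997,-.226
go((x,y,.12,3.215))
E
```

```text
at [ 0.6091 -0.1053  0.1187] -3.0726 w 0.0448 t 16.48
[ 0.044 -0.299 -0.003 -0.003] rows lin 2.9 turn 0.0
```

play_rows(increments="0.02 -0.1 0 0;0.03 -0.2 0 0;0.04 -0.26 0 0;0.044 -0.299 0 0;0.044 -0.299 0 0;0.044 -0.299 0 0;0.044 -0.299 0 0")

```text
time_s: 17.07
tcp_pos: [0.5999, -0.2197, 0.1187]
ee_rot: [3.14, -0.001, -3.068]
contact_force: [-0.2, 0.2, 0.5]
grip_width: 0.0452
finger_force: 37.3
```

```bash
python3 - <<'E'
from h import *
x,y=.5997,-.226
go((x,y,.06,3.215),(x,y,.021,3.215))
E
```

```text
at [ 0.5999 -0.2197  0.1187] -3.0677 w 0.0452 t 17.07
[ 0.002 -0.016  0.147  0.   ] rows lin 1.4 turn 0.0
[ 0.002 -0.016  0.244  0.   ] rows lin 2.3 turn 0.0
```

play_rows(increments="0 -0.016 0.05 0;0 -0.016 0.1 0;0 -0.016 0.14 0;0 -0.016 0.18 0;0 -0.016 0.21 0;0 -0.016 0.23 0;0 -0.016 0.24 0;0 -0.016 0.246 0;0 -0.016 0.246 0;0 -0.016 0.246 0")

```text
time_s: 17.9
tcp_pos: [0.6016, -0.2276, 0.0218]
ee_rot: [-3.141, 0.002, -3.068]
contact_force: [-0.6, 0.3, -0.5]
grip_width: 0.045
finger_force: 37.3
```

play_rows(increments="0 0 0 0;0 0 0 0;0 0 0 0;0 0 0 0", fingers=0.5)

```text
time_s: 18.23
tcp_pos: [0.601, -0.2276, 0.0212]
ee_rot: [-3.141, 0.001, -3.069]
contact_force: [-0.5, 0.3, 0.8]
grip_width: 0.0641
finger_force: 0.0
```

play_rows(increments="0 0 -0.05 0;0 0 -0.15 0;0 0 -0.25 0;0 0 -0.3 0;0 0 -0.3 0;0 0 -0.3 0;0 0 -0.3 0")

```text
time_s: 18.82
tcp_pos: [0.6, -0.2271, 0.14]
ee_rot: [3.141, -0.001, -3.069]
contact_force: [-1.2, 0.9, -0.8]
grip_width: 0.0644
finger_force: 0.0
```

```bash
python3 - <<'E'
from h import *
st=get_state();s=snapshot("wrist");cv2.imwrite('pics/crp.png',s["img"])
T=Tw(st,s);P=cloud(s,T);B=(abs(P[...,0]-.598)<.04)&(abs(P[...,1]+.226)<.04)
q=P[B&(P[...,2]>.03)&(P[...,2]<.05)];print(len(q),np.percentile(q[:,2],[5,50,95]).round(4),cv2.minAreaRect((q[:,:2]*1000).astype(np.float32)))
go((.5453,.1,.14,3.293))
E
```

```text
848 [0.0328 0.0356 0.0368] ((599.5264892578125, -227.98350524902344), (29.517316818237305, 46.096893310546875), 3.952414035797119)
at [ 0.5994 -0.2268  0.1391] -3.0687 w 0.0637 t 18.87
[ 0.076  0.825 -0.002 -0.05 ] rows lin 7.9 turn 0.6
```

View pics/crp.png

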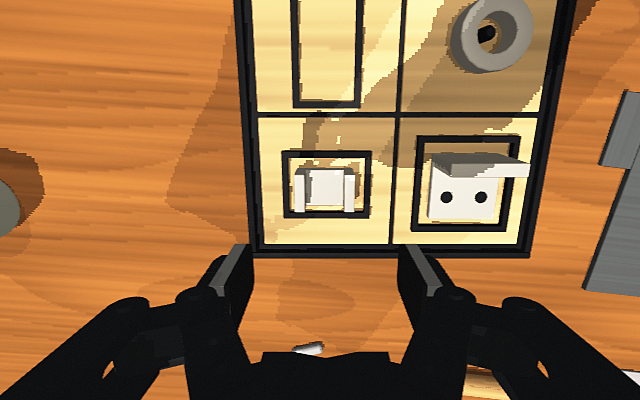

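The cradle at (325,188) sits trough-up in its pocket (top 0.0356, 2 mm off centre). The bracket at (465,190) and the ring at (487,33) are good. Now the holed bar.

play_rows(increments="0.01 0.1 0 0;0.02 0.2 0 -0.01;0.03 0.3 0 -0.02;0.04 0.4 0 -0.03;0.05 0.5 0 -0.05;0.06 0.6 0 -0.05;0.07 0.7 0 -0.05;0.09 0.8 0 -0.05;0.09 0.9 0 -0.05;0.091 1 0 -0.05;0.091 1 0 -0.05;0.091 1 0 -0.05", fingers=1)

```text
time_s: 19.87
tcp_pos: [0.5334, 0.1705, 0.1388]
ee_rot: [-3.141, -0.004, -2.986]
contact_force: [0.6, -1.6, 0.1]
grip_width: 0.0854
finger_force: 0.0
```

```bash
python3 - <<'E'
from h import *
snapshot("top");snapshot("top")
st=get_state();s=snapshot("wrist")
T=Tw(st,s);P=cloud(s,T);B=(abs(P[...,0]-.545)<.05)&(abs(P[...,1]-.183)<.035)
q=P[B&(P[...,2]>.029)&(P[...,2]<.05)];print(len(q),np.median(q[:,2]),cv2.minAreaRect((q[:,:2]*1000).astype(np.float32)))
go((.5453,.1828,.06,3.293),(.5453,.1828,.022,3.293))
E
```

```text
2738 0.03366285677428457 ((544.9036254882812, 183.62913513183594), (76.51185607910156, 25.557573318481445), 8.596000671386719)
at [0.5346 0.1678 0.1397] -2.9912 w 0.0853 t 20.02
[-0.032  0.033  0.199 -0.001] rows lin 2.0 turn 0.0
[-0.032  0.033  0.294 -0.001] rows lin 2.9 turn 0.0
```

play_rows(increments="-0.03 0.035 0.08 0;-0.03 0.035 0.15 0;-0.03 0.035 0.2 0;-0.03 0.035 0.2 0;-0.03 0.035 0.2 0;-0.03 0.035 0.2 0")

```text
time_s: 20.52
tcp_pos: [0.546, 0.1836, 0.0618]
ee_rot: [3.142, 0.001, -2.992]
contact_force: [0.7, -0.5, 0.2]
grip_width: 0.0853
finger_force: 0.0
```

```bash
python3 - <<'E'
from h import *
snapshot("top")
go((.5452,.1832,.023,3.292))
E
```

```text
at [0.5466 0.1839 0.0625] -2.9916 w 0.0853 t 20.57
[ 0.004 -0.001  0.099 -0.   ] rows lin 0.9 turn 0.0
```

play_rows(increments="0.004 0 0.03 0;0.004 0 0.06 0;0.004 0 0.08 0;0.004 0 0.09 0;0.004 0 0.097 0;0.004 0 0.099 0;0.004 0 0.099 0;0.004 0 0.099 0")

```text
time_s: 21.23
tcp_pos: [0.5438, 0.1844, 0.0216]
ee_rot: [-3.142, 0.001, -2.99]
contact_force: [-0.0, 0.5, 0.2]
grip_width: 0.0856
finger_force: 0.0
```

play_rows(increments="0 0 0 0;0 0 0 0;0 0 0 0;0 0 0 0;0 0 0 0;0 0 0 0;0 0 0 0;0 0 0 0;0 0 0 0;0 0 0 0", fingers=-1, newtons=30)

```text
time_s: 22.07
tcp_pos: [0.5438, 0.1843, 0.0216]
ee_rot: [3.142, 0.001, -2.99]
contact_force: [0.6, -0.4, 3.6]
grip_width: 0.0256
finger_force: 30.7
```

play_rows(increments="0 0 -0.02 0;0 0 -0.04 0;0 0 -0.08 0;0 0 -0.14 0;0 0 -0.2 0;0 0 -0.25 0;0 0 -0.25 0;0 0 -0.25 0")

```text
time_s: 22.73
tcp_pos: [0.5448, 0.1846, 0.1233]
ee_rot: [3.141, 0.004, -2.99]
contact_force: [-0.1, -0.3, -1.0]
grip_width: 0.0251
finger_force: 30.4
```

```bash
python3 - <<'E'
from h import *
snapshot("top")
x,y=.487,-.234
go((x,-.1,.12,3.215),(x,y,.12,3.215))
E
```

```text
at [0.5436 0.1843 0.1218] -2.9901 w 0.0248 t 22.78
[ 0.247 -0.681  0.005  0.05 ] rows lin 7.0 turn 0.6
[ 0.298 -1.012  0.005  0.05 ] rows lin 10.1 turn 0.6
```

play_rows(increments="0.03 -0.1 0 0;0.06 -0.2 0 0;0.09 -0.3 0 0.01;0.12 -0.4 0 0.02;0.15 -0.5 0 0.03;0.18 -0.6 0 0.05;0.21 -0.7 0 0.05;0.24 -0.8 0 0.05;0.27 -0.9 0 0.05;0.3 -1 0 0.05;0.3 -1 0 0.05;0.3 -1 0 0.05")

```text
time_s: 23.78
tcp_pos: [0.4838, -0.231, 0.1199]
ee_rot: [3.14, -0.002, -3.073]
contact_force: [-0.2, -0.3, -0.5]
grip_width: 0.0257
finger_force: 30.4
```

```bash
python3 - <<'E'
from h import *
snapshot("top");snapshot("top")
x,y=.486,-.234
go((x,y,.06,3.215))
E
```

```text
at [ 0.484  -0.2283  0.1199] -3.0691 w 0.0252 t 23.88
[-0.004 -0.015  0.15  -0.001] rows lin 1.4 turn 0.0
```

play_rows(increments="-0.004 -0.012 0.07 0;-0.004 -0.012 0.12 0;-0.004 -0.012 0.15 0;-0.004 -0.012 0.2 0;-0.004 -0.012 0.23 0;-0.004 -0.012 0.25 0;-0.004 -0.012 0.255 0;-0.004 -0.012 0.259 0;-0.004 -0.012 0.259 0;-0.004 -0.012 0.259 0;-0.004 -0.012 0.259 0")

```text
time_s: 24.8
tcp_pos: [0.4879, -0.2343, 0.0186]
ee_rot: [-3.141, 0.001, -3.069]
contact_force: [-0.7, -0.6, -0.7]
grip_width: 0.0253
finger_force: 30.4
```

play_rows(increments="0 0 0 0;0 0 0 0;0 0 0 0;0 0 0 0", fingers=0.1)

```text
time_s: 25.13
tcp_pos: [0.4873, -0.2341, 0.0179]
ee_rot: [-3.141, 0.0, -3.069]
contact_force: [-0.4, 0.7, -0.4]
grip_width: 0.0469
finger_force: 0.0
```

play_rows(increments="0 0 -0.05 0;0 0 -0.15 0;0 0 -0.25 0;0.05 0 -0.35 0;0.15 0.2 -0.35 0;0.15 0.3 -0.4 0;0.15 0.3 -0.4 0;0.15 0.3 -0.4 0;0.15 0.3 -0.4 0;0.15 0.3 -0.4 0")

```text
time_s: 25.97
tcp_pos: [0.419, -0.1188, 0.178]
ee_rot: [-3.14, 0.001, -3.068]
contact_force: [-0.1, -0.5, -0.3]
grip_width: 0.0466
finger_force: 0.0
```

```bash
python3 - <<'E'
from h import *
import pickle
for i in range(3): t=snapshot("top")
cv2.imwrite('pics/end_t.png',cv2.resize(t["img"][90:330,150:550],(800,480)))
st=get_state();s=snapshot("wrist");cv2.imwrite('pics/end_w.png',s["img"])
print(st["tcp_pos"],st["contact_force"])
T=Tw(st,s);P=cloud(s,T)
def rect(nm,c,r,lo,hi,P=P):
    q=P[(abs(P[...,0]-c[0])<r)&(abs(P[...,1]-c[1])<r)&(P[...,2]>lo)&(P[...,2]<hi)]
    if len(q)<5: return print(nm,"few")
    print(nm,len(q),np.percentile(q[:,2],[5,50,95]).round(4),[np.round(v,1) for v in cv2.minAreaRect((q[:,:2]*1000).astype(np.float32))])
rect("bar",(.487,-.234),.05,.022,.045);rect("cradle",(.598,-.226),.04,.03,.05)
rect("ring",(.4795,-.1225),.04,.025,.05);rect("wall",(.57,-.115),.045,.045,.065)
for nm,D in (("old",pickle.load(open('d0.pkl','rb'))["top"]),("new",t)):
    Q=cloud(D,D["T"]); rect("disc "+nm,(.4535,.098),.04,.02,.04,Q); rect("plain "+nm,(.55,.18),.06,.0105,.05,Q)
E
```

```text
[ 0.41911176 -0.11959373  0.17743406] [ 0.77266436 -0.94393783 -0.13168977]
bar 2051 [0.0241 0.0276 0.0288] [array([ 488.9, -234.2]), array([76.2, 26.9]), np.float64(4.2)]
cradle few
ring 1737 [0.0271 0.0315 0.0327] [array([ 478.9, -119.4]), array([48.9, 49.4]), np.float64(67.5)]
wall 934 [0.0464 0.055  0.0564] [array([ 569.1, -116.7]), array([11.7, 54.1]), np.float64(3.5)]
disc old 310 [0.0247 0.0276 0.0301] [array([449.,  97.]), array([47.2, 47.1]), np.float64(89.0)]
plain old 539 [0.0135 0.0304 0.0357] [array([554. , 182.1]), array([112.8, 109.2]), np.float64(1.2)]
disc new 314 [0.0248 0.0274 0.0301] [array([449.,  97.]), array([47.1, 47.2]), np.float64(88.9)]
plain new 339 [0.0124 0.0152 0.0182] [array([553.2, 173.2]), array([26.6, 98. ]), np.float64(30.9)]
```

View pics/end_t.png

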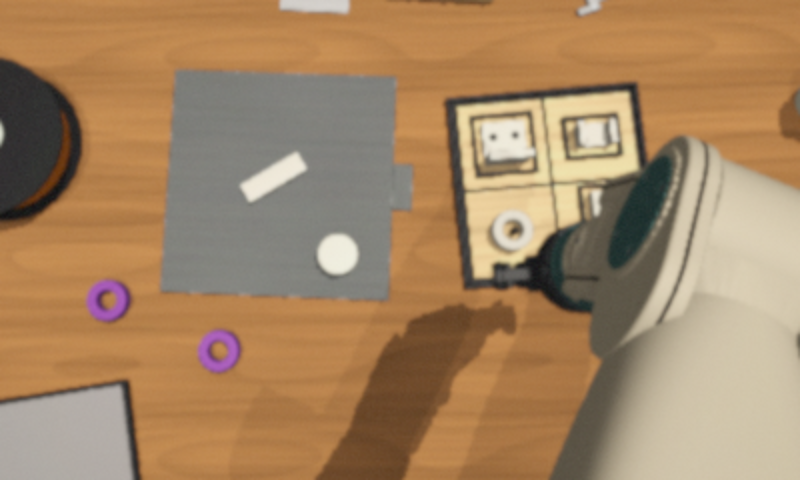

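View pics/end_w.png

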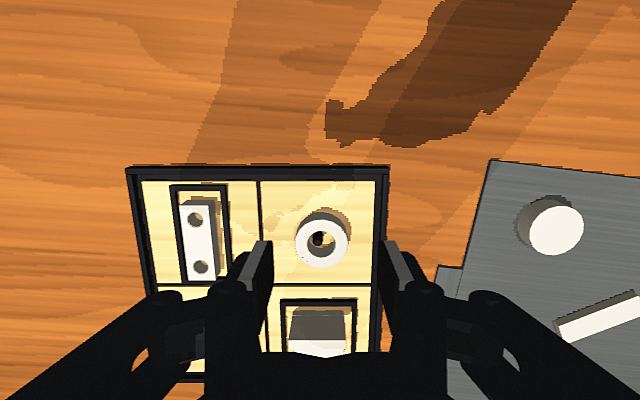

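The top view shows the plain bar (273,177) and the disc (338,254) where they started. The bracket, cradle and ring are in their places in the caddy, and the wrist view shows the holed bar flat in the long pocket at (198,242), top 0.0276, 2 mm off centre. The gripper is clear of everything, so I'm handing in.

```bash
python3 -c "
from station import *
print(close_job())"
```

```text
the job is handed in; nothing more can be done
None
```

The job is handed in with all four kit parts flat in their places, each measured within about 4 mm of its middle. The plain bar shows no visible shift in the top view, and the disc's measured position didn't change; the arm's clock was about 26 s at hand-in, and no verdict came back.

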